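Screw the filler cap into the coffee maker

ROBOT

A 6-joint arm with a two-finger parallel gripper is mounted at the origin on a cart in front of the work surface, level with it; the furniture and walls round the work are solid. World frame = base frame: x ahead of the robot, y to its left, z up, the work surface at z = 0. Lengths are in m, angles in rad, forces in N, time in s.
With the tool pointing down it reaches from about 0.25 to 0.725 m from the base axis. Payload 4 kg.
Tool frame: the origin (TCP) lies midway between the tips of the shut fingers; the grasp point (between the pads) lies 19 mm behind it; z points along the fingers, y is the line along which they close (so a half turn about z gives the same grasp; the last joint's range is limited). The gripper opens to 85 mm and grips with 20 to 120 N. Pads are 22 mm wide; open, the fingers measure 114 mm over their backs; the gripper's body (76 mm by 85 mm) begins 54 mm behind the grasp point. The pads swing forward as they close: fully open they stand 13 mm farther back than shut.
Start: joints at [-1.339, 0.241, 0.005, 1.335, 0, 1.571], TCP at [0.115, -0.487, 0.21] pointing down, gripper open.
Joint ranges: [-2.72, 2.72], [-1.05, 1.87], [-1.09, 1.28], [-1.99, 2.15], [-1.42, 1.44], [-3.14, 3.14]. Speed limits (rad/s): [2.79, 2.79, 3.14, 3.14, 3.14, 3.14].

INTERFACE

Orientations are given as a unit quaternion [x, y, z, w].
In Python, from workcell import bot gives the robot as it stands. The module is installed in compiled form; this text tells all that it offers.
- The arm moves only by the tool drive_tool, never from a script. Its arguments are lists of equal length, an entry for each row: "slide": the shift along the tool's x, y, z scaled (see below), a list of three; "rotation": the turn, a rotation vector about the tool's x, y, z scaled (see below), a list of three. A call has exactly 8 rows; each row is the pose to reach, as a shift and turn from the pose commanded when the call began, along the tool's axes at that moment; what a row does not reach only later rows make up. The controller multiplies each number of a shift by 250 mm and each number of a turn by 0.5 rad. A row lasts 1/8 s, in which the tool goes at most 62.5 mm and 10.7 degrees, less where a joint would pass 70% of its speed; a pose out of reach is approached as far as the arm can. A call with a number of a shift or a turn outside -1 to 1 is refused whole. A call with a gripper value outside its range is refused whole. "gripper" is the opening, from 0 (shut) to 1 (fully open), set as the call begins (left out, the last holds). The fingers move at their own pace and stop on an object; the grip force is fixed at half the most. Time passes only in rows, so rows that repeat a pose let the fingers close, or fill a call up. It gives the time, the measured TCP pose, the force, the opening and the grip force at its end, in the units of the state.
- bot.get_obs(): the state, without advancing time (a new reading comes with each control period).
- bot.camera(name): name is "side" or "top" or "wrist"; returns a dict with "image" (384x512x3 uint8, red, green, blue), "z_map" (384x512 float32, m along the optical axis (not along the pixel's ray), 0 where there is no reading), "camera_matrix" (3x3 intrinsics, pixels), "xyz" and "orientation" of the camera in the world. Camera axes: x right, y up, looking along -z (the intrinsics and any distortion apply to the point x, -y, -z); pixel columns grow to the right and rows downward; lengths in m; the calibration is good to about 2 mm. The wrist camera is an equidistant fisheye: a pixel r from the principal point sees the ray r / f radians off the axis. A picture is of the moment at which its call begins.
- bot.job_done(): hands the job in; it is judged then, once.
The state is a dict: "clock": time; "joint_pos": joint angles; "joint_vel": joint speeds; "tau": joint torques, N m; "eef_pos": TCP position; "tool_rot": TCP orientation; "ft_force": force on the tool from outside, world axes, zero at the start; "ft_torque": the same for the moment, N m; "grip_width": finger opening in m; "grasp_force": force on a finger pad.
Only numpy, scipy, OpenCV 4.12 (cv2) and the standard library are available. Lean on these libraries where they do the work, as an engineer would, in place of code of your own. Each camera call takes 0.05 s, during which the arm holds its last target. There are 200 camera calls.

TASK

Put the black filler cap back on the steam coffee maker: set it upright in the neck on top, turn it back (counter-clockwise from above) under light pressure until it drops into the start of the thread, then screw it in clockwise until its flange lies fully home on the rim, and let go. Never force it, or the thread is strained. Leave the mug, spoon, little pot and spice jar where they stand.

Things in the scene. Friction and masses are not known exactly. Their poses are not given: they have to be found in the camera images.
- filler_mouth (a point): Centre of the mouth of the filler neck, at the height of its rim, 161 mm above the worktop. The neck is an upright steel ring, 26 mm high, 64 mm outside, bore 52 mm; nothing else on the maker is higher. Axes: z up, -x to the maker's front. Cap home: flange on this rim. Contact between cap and maker must stay under 60 N: 3 to 6 N of pressure and 0.5 N m of twist suffice; more means jammed or tight.
- cap_grip (a point): Point to grip on the loose black cap: on its axis, in its upright bar handle, 24.5 mm above the flange's underside, 46.5 mm above the cap's foot, 12 mm below the bar's top. Bar: 54 mm long (x of this frame), 16 mm thick (y: close the fingers along y), 32 mm high above the flange. z runs up the cap's axis. At the start the cap stands upright on the worktop.
- cap_flange (a point): Centre of the underside of the cap's flange, on its axis, 22 mm above the cap's foot; axes as cap_grip. The flange is 72 mm in diameter, 4.5 mm thick. Fully home it lies at the height of the rim, in the middle of the neck. If a lug comes down on the edge of a wall, turning back jams at once: ease the pressure and turn some degrees clockwise, and it drops in.
- cap: The filler cap; origin at the middle of its foot, z up its axis. 58.5 mm high, about 120 g. Below the flange a stem of 35 mm diameter, 22 mm long, with three equally spaced round lugs 5 mm thick, standing out to 49 mm diameter, 14 mm below the flange's underside.
- coffee_maker: Fixed coffee maker, 235 deep, 170 wide, flat top 135 mm high; origin under its middle. Its thread: turned counter-clockwise from above, the cap's lugs drop through the gaps within 115 degrees; the flange then stands 4 mm above the rim, and farther turning back soon meets the walls. Clockwise it sinks 1 mm per 12 degrees, is home after 45 to 75 degrees, and tight up to 20 degrees later.
- mug: White mug, 95 mm high, 92 mm wide with a handle to one side; a bystander. Origin at the middle of its underside.
- spoon: Steel teaspoon lying flat, 130 mm long; a bystander. Origin at the middle of its underside.
- small_pot: Small round pot with a lid, 62 mm wide, 35 mm high; a bystander. Origin at the middle of its underside.
- spice: Spice jar, 45 mm wide, 100 mm high; a bystander. Origin at the middle of its underside.
- thread_top (a point): On the neck's axis 3 mm under the rim, level with the top of its three equal ledges (inner diameter 39 mm). Each ledge takes 73 degrees, then a narrow wall, then a 39 degree gap. Which way the gaps point is not given by any frame: find it by feel. With its lugs on the ledges the cap's flange stands 9 to 14 mm above the rim; turned clockwise there, the lugs jam at the walls.

How it is judged:
By the outcome, as a careful person would: the job done as asked, in the order asked, and still so for the second after the job is handed in, with the robot touching nothing.
It also fails if it takes over 72 s, if anything falls off the work surface, if the arm or the gripper's body presses on something with over 40 N, if the wrist force passes 120 N, or if a joint passes its speed limit or range.

## Working session

There is one attempt and no reset: what is moved stays moved. The work goes in short steps, Python scripts to look and compute and a tool call to move; the robot and the scene stay as the last step left them, time stands still between calls to the robot, and variables do not carry over. Pictures are saved under pics/ and viewed, at most 10 in all, crops included, and the job is handed in when it is done.

Besides the shell and the picture viewer there is one more tool, called as name(argument=value, ...) on one line, values as JSON. drive_tool: Moves the arm, as the interface text tells. Shifts and turns lie within -1 to 1; 1 stands for 250 mm of shift or 0.5 rad of turn. Its arguments: {"type":"object","properties":{"slide":{"type":"array","items":{"type":"array","items":{"type":"number"}}},"rotation":{"type":"array","items":{"type":"array","items":{"type":"number"}}},"gripper":{"type":"number"}},"required":["slide","rotation"]}

```bash
mkdir -p pics
cat > h.py <<'E'
from workcell import bot
import numpy as np, cv2
from scipy.spatial.transform import Rotation as R
def pts(c):
    K=np.array(c["camera_matrix"]);z=c["z_map"];v,u=np.mgrid[:384,:512]
    P=np.stack([(u-K[0,2])/K[0,0]*z,-(v-K[1,2])/K[1,1]*z,-z],-1)
    return P@R.from_quat(c["orientation"]).as_matrix().T+np.array(c["xyz"])
E
python3 - <<'E'
from h import *
ims=[]
for n in("top","side"):
    c=bot.camera(n);np.save(n+".npy",pts(c));cv2.imwrite(n+"_raw.png",c["image"][...,::-1]);ims.append(c["image"][...,::-1]);print(n,c["xyz"],c["orientation"],c["camera_matrix"],(c["z_map"]>0).mean())
cv2.imwrite("pics/a.png",cv2.resize(ims[0],(800,600)));cv2.imwrite("pics/b.png",cv2.resize(ims[1],(800,600)))
print(bot.get_obs())
E
```

```text
top [ 0.32528814 -0.06695321  1.10350339] [ 0.07583245 -0.04966673 -0.70198274  0.70640136] [[416.74555831   0.         255.06898049]
 [  0.         416.74555831 193.34565726]
 [  0.           0.           1.        ]] 0.9961395263671875
side [ 0.22800731 -0.78978811  0.56854026] [ 0.50365311 -0.07944352 -0.15015362  0.84703965] [[454.09221164   0.         252.27309615]
 [  0.         454.09221164 198.69636058]
 [  0.           0.           1.        ]] 0.9884389241536459
{'clock': 0.1, 'joint_pos': array([-1.33901539e+00,  2.41334553e-01,  3.87312986e-03,  1.33522861e+00,
       -5.55026635e-06,  1.57079278e+00]), 'joint_vel': array([-0.0007199 ,  0.00041569,  0.00367777, -0.00035934, -0.00077234,
        0.00134031]), 'tau': array([-3.34576926e-04, -3.73137760e+01,  2.53009880e+01,  1.08882415e-02,
        1.83520382e-05, -2.77366269e-06]), 'eef_pos': array([ 0.11471339, -0.48603474,  0.20880899]), 'tool_rot': array([ 9.93291562e-01,  1.15632940e-01, -1.12240439e-04, -9.40179403e-04]), 'ft_force': array([ 0.47457618, -0.29938398,  0.17431215]), 'ft_torque': array([0.06625461, 0.01699056, 0.01553966]), 'grasp_force': 0.0, 'grip_width': 0.08524106461678063}
```

View pics/a.png

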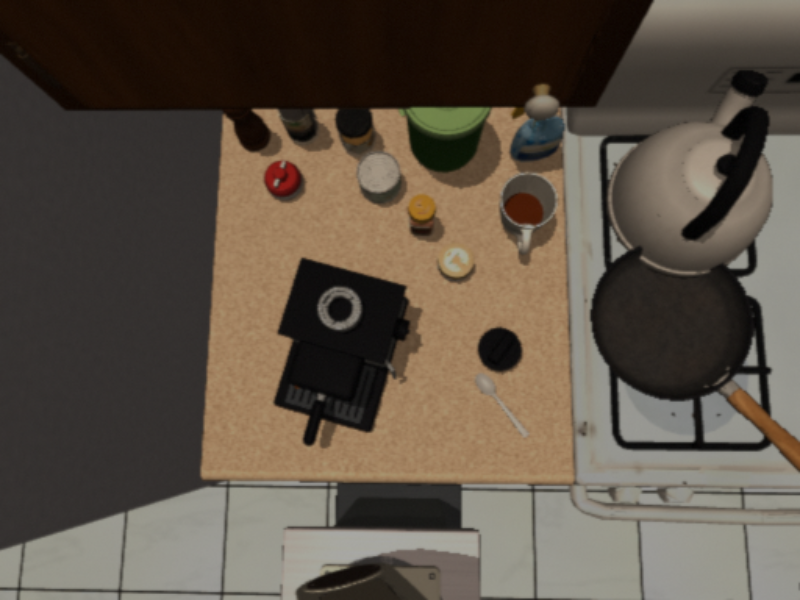

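View pics/b.png

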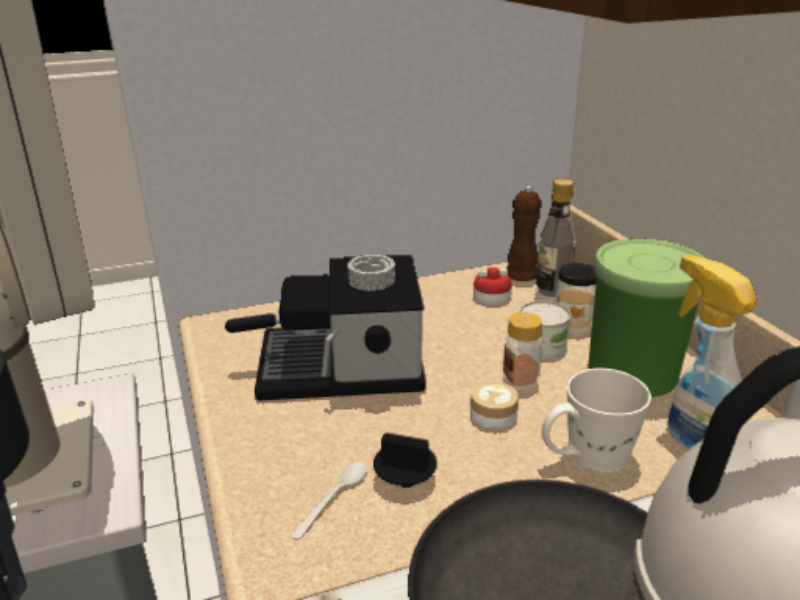

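The top view shows the cap at (500,349) and the neck ring at (340,309), both in the 800x600 picture. The side view shows the cap at (405,460) with its bar across the view, and the ring at (371,272).

```bash
cat > m.py <<'E'
from h import *
def circ(p):
    A=np.c_[2*p,np.ones(len(p))];s=np.linalg.lstsq(A,(p**2).sum(1),rcond=None)[0];return s[:2],np.sqrt(s[2]+s[:2]@s[:2])
E
python3 - <<'E'
from m import *
for n,cu,nu in(("top",(500,349),(340,309)),("side",(405,460),(371,272))):
    P=np.load(n+".npy");sx,sy=512/800,384/600
    def box(c,r): 
        u,v=int(c[0]*sx),int(c[1]*sy);return P[v-r:v+r,u-r:u+r].reshape(-1,3)
    q=box(cu,30);t=P[::4,::4].reshape(-1,3)
    print(n,"table z near cap",np.median(q[abs(q[:,2])<.012][:,2]))
    o=np.median(q[abs(q[:,2])<.012][:,2])
    fl=q[(q[:,2]-o>.020)&(q[:,2]-o<.032)];print("flange",len(fl),cv2.minEnclosingCircle(fl[:,:2].astype(np.float32)))
    b=q[(q[:,2]-o>.045)&(q[:,2]-o<.066)];print("bar",len(b),b[:,2].max()-o,cv2.minAreaRect((b[:,:2]*1000).astype(np.float32)), b.mean(0))
    q=box(nu,30);m=q[(q[:,2]-o>.152)&(q[:,2]-o<.170)];print("ring",len(m),np.median(m[:,2])-o,cv2.minEnclosingCircle(m[:,:2].astype(np.float32)),m.mean(0))
    tp=q[(q[:,2]-o>.125)&(q[:,2]-o<.142)];print("top",np.median(tp[:,2])-o)
E
```

```text
top table z near cap -4.5824446459841184e-05
flange 457 ((0.441231369972229, -0.19382122159004211), 0.03680071979761124)
bar 139 0.06351803038379145 ((441.40789794921875, -193.919189453125), (15.961769104003906, 53.90837478637695), 54.32991409301758) [ 0.44064387 -0.19332757  0.05786624]
ring 355 0.15935478787792978 ((0.4859464466571808, 0.05584920197725296), 0.032304953783750534) [0.48569563 0.05609757 0.15914535]
top 0.13499547577330168
side table z near cap -0.0005232424737352526
flange 544 ((0.4421612322330475, -0.19665630161762238), 0.03778698667883873)
bar 334 0.060826546509903046 ((442.5430603027344, -195.6781768798828), (19.12679672241211, 53.127464294433594), 54.55128860473633) [ 0.44097773 -0.19891354  0.05409274]
ring 312 0.15815963660274915 ((0.48596668243408203, 0.05431359261274338), 0.033948540687561035) [0.48588634 0.05214265 0.15734692]
top 0.13482094429474473
```

```bash
cat > p.py <<'E'
from h import *
import sys
def plan(pos,th=None):
    """numbers for full move: target TCP pos, th=tool-x heading in deg (tool straight down)"""
    o=bot.get_obs();r=R.from_quat(o["tool_rot"]);d=r.inv().apply(np.array(pos)-o["eef_pos"])/.25
    x=r.apply([1,0,0]);h=np.degrees(np.arctan2(x[1],x[0]));th=h if th is None else th
    T=R.from_euler("z",th,degrees=True)*R.from_quat([1,0,0,0])
    rv=(r.inv()*T).as_rotvec()/.5
    print("t %.2f head %.2f pos"%(o["clock"],h),o["eef_pos"].round(4),"slide",d.round(3),"rot",rv.round(3),"j",o["joint_pos"].round(2),"F",o["ft_force"].round(1),"T",o["ft_torque"].round(2),"w %.4f"%o["grip_width"])
if __name__=="__main__":
    a=[float(x) for x in sys.argv[1:]];plan(a[:3],a[3] if len(a)>3 else None)
E
python3 p.py .30 -.32 .20 41.3
```

```text
t 0.10 head 13.28 pos [ 0.1147 -0.486   0.2088] slide [ 0.874 -0.476  0.036] rot [-0.004 -0.001 -0.978] j [-1.34  0.24  0.    1.34 -0.    1.57] F [ 0.5 -0.3  0.2] T [0.07 0.02 0.02] w 0.0852
```

drive_tool(slide=[[0.11,-0.06,0],[0.22,-0.12,0],[0.33,-0.18,0.01],[0.44,-0.24,0.02],[0.55,-0.3,0.02],[0.66,-0.36,0.03],[0.77,-0.42,0.03],[0.88,-0.48,0.04]], rotation=[[0,0,-0.12],[0,0,-0.25],[0,0,-0.37],[0,0,-0.5],[0,0,-0.62],[0,0,-0.75],[0,0,-0.87],[0,0,-1]], gripper=0.6)

```text
clock: 1.1
eef_pos: [0.3019, -0.3184, 0.1993]
tool_rot: [0.933, 0.359, -0.0, -0.0]
ft_force: [1.0, -0.7, 0.2]
grip_width: 0.0511
grasp_force: 0.0
```

```bash
python3 p.py .4415 -.1942 .15 70
```

```text
t 1.10 head 42.05 pos [ 0.3019 -0.3184  0.1993] slide [0.747 0.005 0.197] rot [-0.001 -0.    -0.976] j [-0.81  0.13 -0.16  1.28  0.    1.6 ] F [ 1.  -0.7  0.2] T [-0.03 -0.01  0.  ] w 0.0511
```

drive_tool(slide=[[0.09,0,0.02],[0.19,0,0.05],[0.28,0,0.07],[0.37,0,0.1],[0.47,0,0.12],[0.56,0,0.15],[0.65,0,0.17],[0.75,0,0.2]], rotation=[[0,0,-0.12],[0,0,-0.25],[0,0,-0.37],[0,0,-0.5],[0,0,-0.62],[0,0,-0.75],[0,0,-0.87],[0,0,-1]])

```text
clock: 2.1
eef_pos: [0.4412, -0.1934, 0.1491]
tool_rot: [0.816, 0.578, -0.0, -0.0]
ft_force: [0.2, -0.2, -0.1]
grip_width: 0.0512
grasp_force: 0.0
```

drive_tool(slide=[[0,0,0],[0,0,0],[0,0,0],[0,0,0],[0,0,0],[0,0,0],[0,0,0],[0,0,0]], rotation=[[0,0,-0.12],[0,0,-0.25],[0,0,-0.37],[0,0,-0.5],[0,0,-0.62],[0,0,-0.75],[0,0,-0.87],[0,0,-1]])

```text
clock: 3.1
eef_pos: [0.4405, -0.1938, 0.1491]
tool_rot: [0.647, 0.762, -0.0, -0.001]
ft_force: [0.3, 0.3, 0.1]
grip_width: 0.0512
grasp_force: 0.0
```

drive_tool(slide=[[0,0,0],[0,0,0],[0,0,0],[0,0,0],[0,0,0],[0,0,0],[0,0,0],[0,0,0]], rotation=[[0,0,-0.12],[0,0,-0.25],[0,0,-0.37],[0,0,-0.5],[0,0,-0.62],[0,0,-0.75],[0,0,-0.87],[0,0,-1]])

```text
clock: 4.1
eef_pos: [0.4405, -0.1938, 0.1491]
tool_rot: [0.438, 0.899, -0.0, -0.001]
ft_force: [-0.3, -1.2, -0.4]
grip_width: 0.0511
grasp_force: 0.0
```

Run:
```python
from p import *
c=bot.camera("wrist");cv2.imwrite("pics/w.png",cv2.resize(c["image"][...,::-1],(800,600)));print(c["camera_matrix"],c["xyz"],c["orientation"]);np.save("wz.npy",c["z_map"])
plan([.4415,-.1942,.15],144.4)
```

```text
[[297.31863964   0.         258.5318255 ]
 [  0.         297.31863964 187.80730652]
 [  0.           0.           1.        ]] [ 0.39325371 -0.13352794  0.31445154] [-0.14333392 -0.04930169  0.32142921  0.93472349]
t 4.15 head 128.07 pos [ 0.4405 -0.1938  0.1491] slide [-0.004  0.002 -0.003] rot [-0.001 -0.002 -0.57 ] j [-0.41  0.24 -0.16  1.17 -0.    0.49] F [ 0.7  0.3 -0.5] T [-0.01  0.04 -0.04] w 0.0515
```

View pics/w.png

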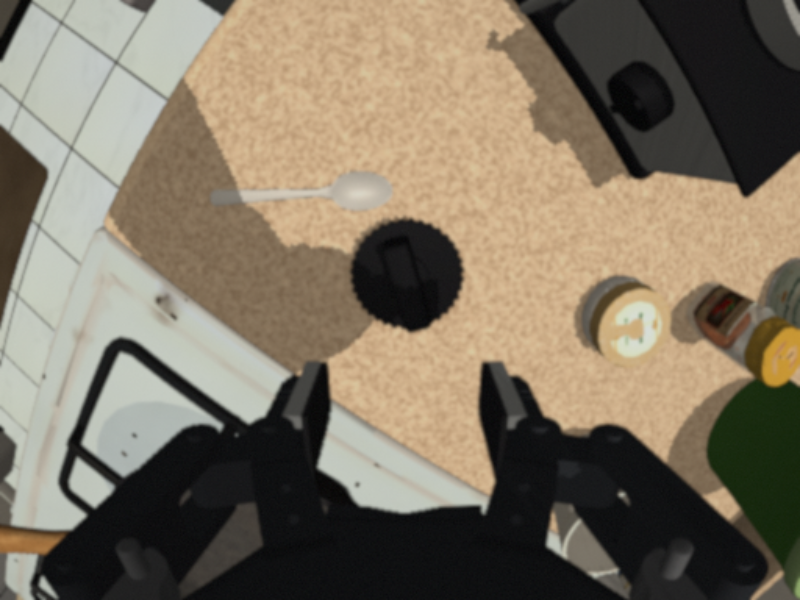

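The wrist view shows the cap at (407,273) in line with the fingers' mid-line (~404), with its bar tilted about 16 degrees as expected. Next I check its centre using the fisheye depth.

Run:
```python
from m import *
z=np.load("wz.npy");v,u=np.mgrid[:384,:512];x=(u-258.53)/297.32;y=(v-187.81)/297.32;r=np.hypot(x,y)+1e-9
k=np.tan(np.minimum(r,1.4))/r
P=np.stack([x*k*z,-y*k*z,-z],-1)@R.from_quat([-0.14333392,-0.04930169,0.32142921,0.93472349]).as_matrix().T+[0.39325371,-0.13352794,0.31445154]
q=P[135:215,220:300].reshape(-1,3)
f=q[(q[:,2]>.020)&(q[:,2]<.033)];b=q[(q[:,2]>.045)&(q[:,2]<.066)]
print(cv2.minEnclosingCircle(f[:,:2].astype(np.float32)),b[:,2].max(),cv2.minAreaRect((b[:,:2]*1000).astype(np.float32)))
```

```text
((0.4423516094684601, -0.19395135343074799), 0.03710373491048813) 0.06171721668895175 ((442.10943603515625, -193.6751708984375), (16.09613800048828, 54.07211685180664), 54.00313186645508)
```

drive_tool(slide=[[0,0,0.04],[-0.004,0.004,0.1],[-0.004,0.004,0.17],[-0.004,0.004,0.24],[-0.004,0.004,0.31],[-0.004,0.004,0.38],[-0.004,0.004,0.44],[-0.004,0.004,0.48]], rotation=[[0,0,-0.19],[0,0,-0.38],[0,0,-0.563],[0,0,-0.563],[0,0,-0.563],[0,0,-0.563],[0,0,-0.563],[0,0,-0.563]])

```text
clock: 5.15
eef_pos: [0.4417, -0.1939, 0.0286]
tool_rot: [0.309, 0.951, 0.0, -0.001]
ft_force: [0.1, 0.3, 1.1]
grip_width: 0.0511
grasp_force: 0.0
```

```bash
python3 p.py .442 -.194 .029 144.2
```

```text
t 5.15 head 143.97 pos [ 0.4417 -0.1939  0.0286] slide [-0.001  0.    -0.002] rot [-0.001 -0.003 -0.008] j [-0.41  0.37 -0.33  0.87  0.    0.22] F [0.1 0.3 1.1] T [-0.02 -0.01 -0.04] w 0.0511
```

drive_tool(slide=[[0,0,-0.002],[0,0,-0.002],[0,0,-0.002],[0,0,-0.002],[0,0,-0.002],[0,0,-0.002],[0,0,-0.002],[0,0,-0.002]], rotation=[[0,0,0],[0,0,0],[0,0,0],[0,0,0],[0,0,0],[0,0,0],[0,0,0],[0,0,0]], gripper=0)

```text
clock: 6.15
eef_pos: [0.4431, -0.1944, 0.0308]
tool_rot: [0.309, 0.951, -0.0, 0.001]
ft_force: [0.1, 0.6, 5.3]
grip_width: 0.0138
grasp_force: 59.4
```

drive_tool(slide=[[0,0,-0.05],[0,0,-0.15],[0,0,-0.27],[0,0,-0.4],[0,0,-0.52],[0,0,-0.64],[0,0,-0.72],[0,0,-0.76]], rotation=[[0,0,0],[0,0,0],[0,0,0],[0,0,0],[0,0,0],[0,0,0],[0,0,0],[0,0,0]])

```text
clock: 7.15
eef_pos: [0.4422, -0.1943, 0.2212]
tool_rot: [0.309, 0.951, -0.0, 0.0]
ft_force: [0.1, -0.5, -1.2]
grip_width: 0.0136
grasp_force: 58.7
```

```bash
python3 p.py .486 .0555 .225 115
```

```text
t 7.15 head 143.99 pos [ 0.4422 -0.1943  0.2212] slide [ 0.446  0.911 -0.015] rot [0.000e+00 1.000e-03 1.012e+00] j [-0.41  0.2  -0.01  1.35 -0.    0.21] F [ 0.1 -0.5 -1.2] T [-0.    0.01 -0.01] w 0.0136
```

drive_tool(slide=[[0.04,0.09,0],[0.11,0.22,0],[0.18,0.36,-0.01],[0.25,0.5,-0.01],[0.32,0.64,-0.01],[0.38,0.78,-0.01],[0.43,0.87,-0.015],[0.446,0.911,-0.015]], rotation=[[0,0,0],[0,0,0],[0,0,0],[0,0,0],[0,0,0],[0,0,0],[0,0,0],[0,0,0]])

```text
clock: 8.15
eef_pos: [0.4853, 0.0567, 0.2231]
tool_rot: [0.308, 0.951, -0.001, -0.001]
ft_force: [-0.1, 0.3, -1.5]
grip_width: 0.0137
grasp_force: 58.8
```

Run:
```python
from p import *
c=bot.camera("side");i=c["image"][90:230,170:310,::-1];w=bot.camera("wrist")["image"][60:300,120:400,::-1]
cv2.imwrite("pics/c.png",np.hstack([cv2.resize(i,(400,400),interpolation=2),cv2.resize(w,(400,400))]))
P=pts(c);q=P[90:230,170:310].reshape(-1,3)
n=q[(q[:,2]>.14)&(q[:,2]<.165)&(np.hypot(q[:,0]-.486,q[:,1]-.0555)<.045)]
f=q[(q[:,2]>.205)&(q[:,2]<.222)&(np.hypot(q[:,0]-.486,q[:,1]-.0555)<.05)]
for a in(n,f): print(len(a),a.min(0),a.max(0))
plan([.486,.0555,.2],144)
```

```text
539 [0.45470137 0.0200922  0.14001952] [0.51840962 0.08732298 0.1618996 ]
285 [0.44867852 0.01706613 0.20506648] [0.52105833 0.08041223 0.22199324]
t 8.25 head 144.08 pos [0.4857 0.0561 0.2233] slide [-0.002 -0.001  0.093] rot [-0.002 -0.002  0.003] j [ 0.12  0.21  0.01  1.36 -0.    0.74] F [ 0.8 -0.3 -1.7] T [-0.02 -0.01 -0.02] w 0.0138
```

View pics/c.png

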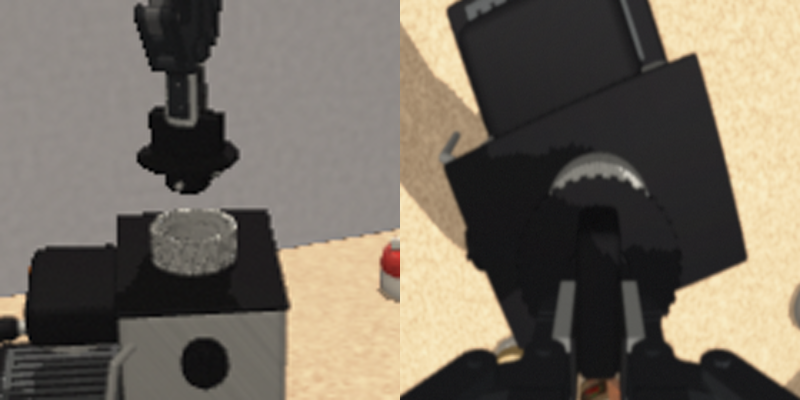

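The left crop shows the cap hanging upright with its flange over the ring. The flange is at (187,155) and the ring at (193,225). The right crop shows the bar square in the fingers.

drive_tool(slide=[[-0.004,-0.001,0.03],[-0.004,-0.001,0.06],[-0.004,-0.001,0.09],[-0.004,-0.001,0.12],[-0.004,-0.001,0.14],[-0.004,-0.001,0.145],[-0.004,-0.001,0.145],[-0.004,-0.001,0.145]], rotation=[[0,0,0],[0,0,0],[0,0,0],[0,0,0],[0,0,0],[0,0,0],[0,0,0],[0,0,0]])

```text
clock: 9.25
eef_pos: [0.4869, 0.0549, 0.1879]
tool_rot: [0.309, 0.951, 0.0, 0.0]
ft_force: [0.2, -0.2, -1.6]
grip_width: 0.0135
grasp_force: 58.8
```

Run:
```python
from p import *
c=bot.camera("side");P=pts(c);q=P[90:230,170:310].reshape(-1,3)
for l,h in((.14,.160),(.1785,.1835)):
    n=q[(q[:,2]>l)&(q[:,2]<h)&(np.hypot(q[:,0]-.486,q[:,1]-.0555)<.045)];print(len(n),n.min(0),n.max(0))
plan([.486,.0555,.188],144)
```

```text
335 [0.45482779 0.02077665 0.14002887] [0.51431173 0.07942548 0.15995444]
202 [0.44977126 0.01636247 0.17858151] [0.52243579 0.07944562 0.18347733]
t 9.30 head 144.01 pos [0.4869 0.0549 0.1879] slide [ 0.004 -0.    -0.   ] rot [0.001 0.001 0.   ] j [ 0.11  0.23 -0.06  1.27 -0.    0.74] F [ 0.5 -0.1 -1.8] T [ 0.07 -0.01  0.05] w 0.0137
```

drive_tool(slide=[[0,0,0.004],[0,0,0.008],[0,0,0.012],[0,0,0.014],[0,0,0.016],[0,0,0.018],[0,0,0.02],[0,0,0.02]], rotation=[[0,0,0],[0,0,0],[0,0,0],[0,0,0],[0,0,0],[0,0,0],[0,0,0],[0,0,0]])

```text
clock: 10.3
eef_pos: [0.4866, 0.0548, 0.1826]
tool_rot: [0.309, 0.951, 0.0, 0.0]
ft_force: [0.1, 0.3, -2.3]
grip_width: 0.0139
grasp_force: 58.8
```

```bash
python3 p.py .4862 .0555 .183 144
```

```text
t 10.30 head 144.00 pos [0.4866 0.0548 0.1826] slide [ 0.003  0.001 -0.002] rot [ 0. -0. -0.] j [ 0.11  0.23 -0.07  1.26  0.    0.74] F [ 0.1  0.3 -2.3] T [ 0.05 -0.03  0.02] w 0.0139
```

drive_tool(slide=[[0,0,0.002],[0,0,0.004],[0,0,0.006],[0,0,0.008],[0,0,0.009],[0,0,0.01],[0,0,0.01],[0,0,0.01]], rotation=[[0,0,0],[0,0,0],[0,0,0],[0,0,0],[0,0,0],[0,0,0],[0,0,0],[0,0,0]])

```text
clock: 11.3
eef_pos: [0.487, 0.0549, 0.1808]
tool_rot: [0.309, 0.951, 0.0, 0.001]
ft_force: [-0.5, -0.1, 6.0]
grip_width: 0.0135
grasp_force: 59.6
```

drive_tool(slide=[[0,0,-0.001],[0,0,-0.001],[0,0,-0.001],[0,0,-0.001],[0,0,-0.001],[0,0,-0.001],[0,0,-0.001],[0,0,-0.001]], rotation=[[0,0,-0.06],[0,0,-0.12],[0,0,-0.18],[0,0,-0.24],[0,0,-0.3],[0,0,-0.36],[0,0,-0.42],[0,0,-0.42]])

```text
clock: 12.3
eef_pos: [0.4872, 0.0552, 0.1814]
tool_rot: [0.207, 0.978, 0.001, 0.001]
ft_force: [-1.1, 0.2, 8.0]
grip_width: 0.014
grasp_force: 59.9
```

```bash
python3 p.py .4862 .0555 .183 144
```

```text
t 12.30 head 156.08 pos [0.4872 0.0552 0.1814] slide [ 0.004 -0.    -0.007] rot [0.004 0.002 0.422] j [ 0.11  0.23 -0.08  1.26  0.    0.53] F [-1.1  0.2  8. ] T [ 0.18  0.33 -0.12] w 0.0140
```

drive_tool(slide=[[0,0,-0.004],[0,0,-0.005],[0,0,-0.006],[0,0,-0.007],[0,0,-0.008],[0,0,-0.009],[0,0,-0.01],[0,0,-0.01]], rotation=[[0,0,-0.1],[0,0,-0.22],[0,0,-0.34],[0,0,-0.46],[0,0,-0.58],[0,0,-0.7],[0,0,-0.82],[0,0,-0.82]])

```text
clock: 13.3
eef_pos: [0.4868, 0.0552, 0.1828]
tool_rot: [0.004, 1.0, 0.0, 0.0]
ft_force: [0.2, 1.0, 2.7]
grip_width: 0.0137
grasp_force: 59.3
```

```bash
python3 p.py .4862 .0555 .183 144
```

```text
t 13.30 head 179.53 pos [0.4868 0.0552 0.1828] slide [ 0.002  0.001 -0.001] rot [ 0.002 -0.     1.24 ] j [ 0.11  0.23 -0.07  1.26  0.    0.12] F [0.2 1.  2.7] T [ 0.34  0.05 -0.02] w 0.0137
```

drive_tool(slide=[[0,0,0],[0,0,-0.001],[0,0,-0.001],[0,0,-0.002],[0,0,-0.002],[0,0,-0.002],[0,0,-0.002],[0,0,-0.002]], rotation=[[0,0,-0.07],[0,0,-0.14],[0,0,-0.21],[0,0,-0.28],[0,0,-0.35],[0,0,-0.42],[0,0,-0.49],[0,0,-0.5]])

```text
clock: 14.3
eef_pos: [0.4868, 0.0547, 0.1831]
tool_rot: [-0.121, 0.993, -0.0, 0.0]
ft_force: [-0.2, 0.4, -0.4]
grip_width: 0.0138
grasp_force: 58.9
```

```bash
python3 p.py .4862 .0555 .183 144
```

```text
t 14.30 head -166.11 pos [0.4868 0.0547 0.1831] slide [0.002 0.004 0.   ] rot [-1.000e-03  1.000e-03  1.742e+00] j [ 0.11  0.23 -0.07  1.26 -0.   -0.13] F [-0.2  0.4 -0.4] T [ 0.02  0.08 -0.03] w 0.0138
```

drive_tool(slide=[[0,0,0.001],[0,0,0.002],[0,0,0.003],[0,0,0.004],[0,0,0.005],[0,0,0.005],[0,0,0.005],[0,0,0.005]], rotation=[[0,0,-0.02],[0,0,-0.04],[0,0,-0.06],[0,0,-0.08],[0,0,-0.1],[0,0,-0.12],[0,0,-0.14],[0,0,-0.14]])

```text
clock: 15.3
eef_pos: [0.4866, 0.0548, 0.1821]
tool_rot: [-0.155, 0.988, 0.0, -0.0]
ft_force: [0.2, 0.1, -1.0]
grip_width: 0.0136
grasp_force: 58.9
```

```bash
python3 p.py .4862 .0555 .183 144
```

```text
t 15.30 head -162.13 pos [0.4866 0.0548 0.1821] slide [ 0.001  0.003 -0.004] rot [ 0.   -0.    1.88] j [ 0.11  0.23 -0.08  1.26  0.   -0.2 ] F [ 0.2  0.1 -1. ] T [ 0.01 -0.08 -0.01] w 0.0136
```

drive_tool(slide=[[0,0,0.002],[0,0,0.004],[0,0,0.006],[0,0,0.008],[0,0,0.01],[0,0,0.011],[0,0,0.012],[0,0,0.012]], rotation=[[0,0,0],[0,0,0],[0,0,0],[0,0,0],[0,0,0],[0,0,0],[0,0,0],[0,0,0]])

```text
clock: 16.3
eef_pos: [0.4868, 0.055, 0.1793]
tool_rot: [-0.155, 0.988, 0.0, 0.0]
ft_force: [1.4, 0.7, 0.8]
grip_width: 0.0137
grasp_force: 59.1
```

drive_tool(slide=[[0,0,0.001],[0,0,0.002],[0,0,0.003],[0,0,0.003],[0,0,0.004],[0,0,0.004],[0,0,0.004],[0,0,0.004]], rotation=[[0,0,0],[0,0,0],[0,0,0],[0,0,0],[0,0,0],[0,0,0],[0,0,0],[0,0,0]])

```text
clock: 17.3
eef_pos: [0.4866, 0.0548, 0.178]
tool_rot: [-0.155, 0.988, -0.0, -0.0]
ft_force: [3.3, 0.3, -1.0]
grip_width: 0.0134
grasp_force: 58.8
```

```bash
python3 p.py .4862 .0555 .183 144
```

```text
t 17.30 head -162.14 pos [0.4866 0.0548 0.178 ] slide [ 0.001  0.003 -0.02 ] rot [-0.00e+00 -1.00e-03  1.88e+00] j [ 0.11  0.24 -0.08  1.25 -0.   -0.2 ] F [ 3.3  0.3 -1. ] T [ 0.36 -0.47  0.07] w 0.0134
```

drive_tool(slide=[[-0.001,0,0],[-0.002,-0.001,0.001],[-0.003,-0.001,0.002],[-0.003,-0.001,0.003],[-0.003,-0.001,0.004],[-0.003,-0.001,0.005],[-0.003,-0.001,0.006],[-0.003,-0.001,0.006]], rotation=[[0,0,0],[0,0,0],[0,0,0],[0,0,0],[0,0,0],[0,0,0],[0,0,0],[0,0,0]])

```text
clock: 18.3
eef_pos: [0.4872, 0.0547, 0.1765]
tool_rot: [-0.155, 0.988, -0.0, -0.0]
ft_force: [-0.4, -0.4, -1.6]
grip_width: 0.0138
grasp_force: 58.8
```

```bash
python3 p.py .4862 .0555 .183 144
```

```text
t 18.30 head -162.15 pos [0.4872 0.0547 0.1765] slide [ 0.003  0.004 -0.026] rot [-1.00e-03 -1.00e-03  1.88e+00] j [ 0.11  0.24 -0.08  1.25 -0.   -0.2 ] F [-0.4 -0.4 -1.6] T [ 0.02  0.01 -0.08] w 0.0138
```

Side force gone; keep lowering.

drive_tool(slide=[[0,0,0.002],[0,0,0.004],[0,0,0.006],[0,0,0.008],[0,0,0.009],[0,0,0.01],[0,0,0.01],[0,0,0.01]], rotation=[[0,0,0],[0,0,0],[0,0,0],[0,0,0],[0,0,0],[0,0,0],[0,0,0],[0,0,0]])

```text
clock: 19.3
eef_pos: [0.4874, 0.0548, 0.1741]
tool_rot: [-0.155, 0.988, 0.0, 0.0]
ft_force: [0.1, -0.0, -1.5]
grip_width: 0.0137
grasp_force: 58.8
```

```bash
python3 p.py .4862 .0555 .183 144
```

```text
t 19.30 head -162.14 pos [0.4874 0.0548 0.1741] slide [ 0.004  0.004 -0.036] rot [0.   0.   1.88] j [ 0.11  0.24 -0.09  1.24  0.   -0.2 ] F [ 0.1 -0.  -1.5] T [ 0.02 -0.    0.03] w 0.0137
```

drive_tool(slide=[[0,0,0.001],[0,0,0.002],[0,0,0.003],[0,0,0.004],[0,0,0.005],[0,0,0.006],[0,0,0.006],[0,0,0.006]], rotation=[[0,0,0],[0,0,0],[0,0,0],[0,0,0],[0,0,0],[0,0,0],[0,0,0],[0,0,0]])

```text
clock: 20.3
eef_pos: [0.4878, 0.0549, 0.1735]
tool_rot: [-0.155, 0.988, 0.0, 0.001]
ft_force: [-1.3, -0.3, 6.2]
grip_width: 0.0138
grasp_force: 59.7
```

```bash
python3 p.py .4862 .0555 .183 144
```

```text
t 20.30 head -162.14 pos [0.4878 0.0549 0.1735] slide [ 0.005  0.004 -0.038] rot [1.00e-03 3.00e-03 1.88e+00] j [ 0.11  0.24 -0.09  1.24  0.   -0.2 ] F [-1.3 -0.3  6.2] T [ 0.06  0.41 -0.04] w 0.0138
```

drive_tool(slide=[[0,0,-0.001],[0,0,-0.001],[0,0,-0.001],[0,0,-0.001],[0,0,-0.001],[0,0,-0.001],[0,0,-0.001],[0,0,-0.001]], rotation=[[0,0,0.06],[0,0,0.12],[0,0,0.18],[0,0,0.24],[0,0,0.3],[0,0,0.36],[0,0,0.42],[0,0,0.42]])

```text
clock: 21.3
eef_pos: [0.4887, 0.0549, 0.1735]
tool_rot: [-0.05, 0.999, 0.0, 0.001]
ft_force: [1.4, 0.1, 4.8]
grip_width: 0.0136
grasp_force: 59.6
```

```bash
python3 p.py .4862 .0555 .183 144
```

```text
t 21.30 head -174.24 pos [0.4887 0.0549 0.1735] slide [ 0.009  0.003 -0.038] rot [0.002 0.005 1.458] j [ 0.11  0.24 -0.09  1.24 -0.    0.01] F [1.4 0.1 4.8] T [ 0.1  -0.51  0.04] w 0.0136
```

drive_tool(slide=[[0,0,0],[0,0,0],[0,0,0],[0,0,0.001],[0,0,0.001],[0,0,0.001],[0,0,0.001],[0,0,0.001]], rotation=[[0,0,0.06],[0,0,0.12],[0,0,0.18],[0,0,0.24],[0,0,0.3],[0,0,0.36],[0,0,0.42],[0,0,0.42]])

```text
clock: 22.3
eef_pos: [0.4875, 0.0546, 0.1726]
tool_rot: [0.054, 0.999, -0.0, 0.0]
ft_force: [2.9, -0.6, 4.4]
grip_width: 0.0136
grasp_force: 59.5
```

```bash
python3 p.py .4862 .0555 .183 144
```

```text
t 22.30 head 173.76 pos [0.4875 0.0546 0.1726] slide [ 0.006  0.003 -0.042] rot [-1.000e-03  1.000e-03  1.039e+00] j [ 0.11  0.24 -0.09  1.24 -0.    0.22] F [ 2.9 -0.6  4.4] T [-0.22 -0.5   0.01] w 0.0136
```

drive_tool(slide=[[-0.001,0,0.001],[-0.002,0,0.002],[-0.002,0,0.003],[-0.002,0,0.004],[-0.002,0,0.005],[-0.002,0,0.006],[-0.002,0,0.007],[-0.002,0,0.007]], rotation=[[0,0,0.12],[0,0,0.24],[0,0,0.36],[0,0,0.48],[0,0,0.6],[0,0,0.72],[0,0,0.84],[0,0,0.84]])

```text
clock: 23.3
eef_pos: [0.4868, 0.0546, 0.1705]
tool_rot: [0.261, 0.965, -0.0, -0.001]
ft_force: [0.0, -0.7, 4.3]
grip_width: 0.0137
grasp_force: 59.5
```

```bash
python3 p.py .4862 .0555 .183 144
```

```text
t 23.30 head 149.70 pos [0.4868 0.0546 0.1705] slide [ 0.004  0.002 -0.05 ] rot [-0.003 -0.004  0.199] j [ 0.11  0.24 -0.09  1.23 -0.    0.64] F [ 0.  -0.7  4.3] T [-0.15  0.06 -0.05] w 0.0137
```

drive_tool(slide=[[0,0,0.001],[0,0,0.001],[0,0,0.002],[0,0,0.002],[0,0,0.003],[0,0,0.003],[0,0,0.003],[0,0,0.003]], rotation=[[0,0,0.06],[0,0,0.12],[0,0,0.18],[0,0,0.24],[0,0,0.3],[0,0,0.36],[0,0,0.4],[0,0,0.4]])

```text
clock: 24.3
eef_pos: [0.4877, 0.0548, 0.1698]
tool_rot: [0.356, 0.934, -0.0, -0.0]
ft_force: [-1.0, -0.8, 1.6]
grip_width: 0.0135
grasp_force: 59.3
```

```bash
python3 p.py .4862 .0555 .183 144
```

```text
t 24.30 head 138.26 pos [0.4877 0.0548 0.1698] slide [ 0.006 -0.002 -0.053] rot [-0.001 -0.001 -0.201] j [ 0.11  0.24 -0.1   1.23  0.    0.84] F [-1.  -0.8  1.6] T [-0.12  0.18  0.07] w 0.0135
```

drive_tool(slide=[[0,0,0.001],[0,0,0.001],[0,0,0.002],[0,0,0.002],[0,0,0.003],[0,0,0.003],[0,0,0.003],[0,0,0.003]], rotation=[[0,0,0.04],[0,0,0.08],[0,0,0.12],[0,0,0.16],[0,0,0.2],[0,0,0.24],[0,0,0.28],[0,0,0.28]])

```text
clock: 25.3
eef_pos: [0.4882, 0.0549, 0.1698]
tool_rot: [0.421, 0.907, 0.0, 0.0]
ft_force: [-0.7, -0.4, 5.0]
grip_width: 0.0136
grasp_force: 59.6
```

```bash
python3 p.py .4862 .0555 .183 144
```

```text
t 25.30 head 130.21 pos [0.4882 0.0549 0.1698] slide [ 0.007 -0.005 -0.053] rot [ 0.002  0.001 -0.482] j [ 0.11  0.24 -0.1   1.23  0.    0.98] F [-0.7 -0.4  5. ] T [-0.06  0.13 -0.02] w 0.0136
```

drive_tool(slide=[[0,0,0],[0,0,0],[0,0,0],[0,0,0],[0,0,0],[0,0,0],[0,0,0],[0,0,0]], rotation=[[0,0,0.03],[0,0,0.06],[0,0,0.09],[0,0,0.12],[0,0,0.15],[0,0,0.18],[0,0,0.2],[0,0,0.2]])

```text
clock: 26.3
eef_pos: [0.4884, 0.0549, 0.1698]
tool_rot: [0.466, 0.885, 0.0, 0.0]
ft_force: [0.5, 0.7, 5.5]
grip_width: 0.0136
grasp_force: 59.6
```

```bash
python3 p.py .4862 .0555 .183 144
```

```text
t 26.30 head 124.48 pos [0.4884 0.0549 0.1698] slide [ 0.007 -0.006 -0.053] rot [ 0.002  0.001 -0.681] j [ 0.11  0.24 -0.1   1.23  0.    1.08] F [0.5 0.7 5.5] T [-0.03  0.09  0.12] w 0.0136
```

drive_tool(slide=[[0,0,0],[0,0,0],[0,0,0],[0,0,0],[0,0,0],[0,0,0],[0,0,0],[0,0,0]], rotation=[[0,0,0.02],[0,0,0.04],[0,0,0.06],[0,0,0.08],[0,0,0.1],[0,0,0.12],[0,0,0.14],[0,0,0.14]])

```text
clock: 27.3
eef_pos: [0.4881, 0.0551, 0.1698]
tool_rot: [0.496, 0.868, 0.0, 0.0]
ft_force: [-0.5, 1.4, 5.9]
grip_width: 0.0141
grasp_force: 59.8
```

Run:
```python
from p import *
plan([.4862,.0555,.183],144)
c=bot.camera("side");i=c["image"][90:230,170:310,::-1];cv2.imwrite("pics/d.png",cv2.resize(i,(600,600),interpolation=2))
```

```text
t 27.30 head 120.53 pos [0.4881 0.0551 0.1698] slide [ 0.005 -0.006 -0.053] rot [ 0.002  0.    -0.819] j [ 0.11  0.24 -0.1   1.23  0.    1.15] F [-0.5  1.4  5.9] T [0.01 0.19 0.36] w 0.0141
```

View pics/d.png

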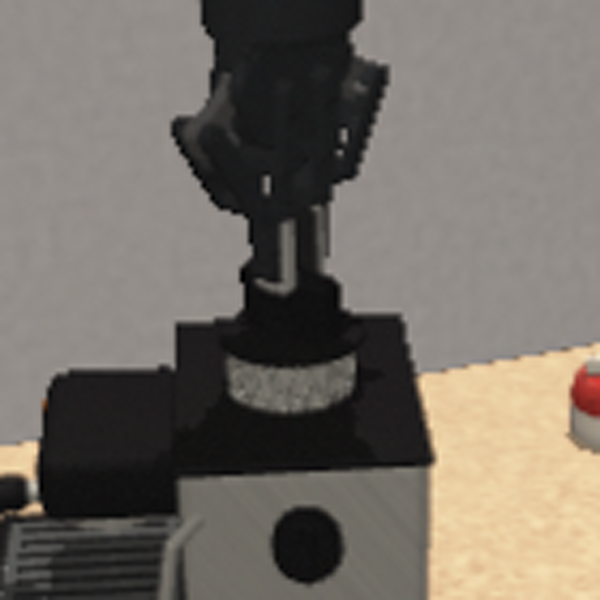

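The picture shows the flange seated flat on the ring at (290,345). The twist is rising (0.36 N m) with no more sinking, so the cap is home. I'll ease off and release.

drive_tool(slide=[[0,0,-0.002],[0,0,-0.003],[0,0,-0.003],[0,0,-0.003],[0,0,-0.003],[0,0,-0.003],[0,0,-0.003],[0,0,-0.003]], rotation=[[0,0,0],[0,0,0],[0,0,0],[0,0,0],[0,0,0],[0,0,0],[0,0,0],[0,0,0]])

```text
clock: 28.35
eef_pos: [0.4879, 0.0549, 0.1699]
tool_rot: [0.496, 0.868, 0.0, -0.0]
ft_force: [1.6, 2.9, -2.6]
grip_width: 0.0137
grasp_force: 58.8
```

drive_tool(slide=[[0,0,0],[0,0,0],[0,0,0],[0,0,0],[0,0,0],[0,0,0],[0,0,0],[0,0,0]], rotation=[[0,0,0],[0,0,0],[0,0,0],[0,0,0],[0,0,0],[0,0,0],[0,0,0],[0,0,0]], gripper=0.6)

```text
clock: 29.35
eef_pos: [0.4879, 0.0547, 0.1701]
tool_rot: [0.496, 0.868, -0.0, -0.0]
ft_force: [0.3, 0.0, -0.5]
grip_width: 0.051
grasp_force: 0.0
```

drive_tool(slide=[[0,0,-0.04],[0,0,-0.1],[0,0,-0.18],[0,0,-0.26],[0,0,-0.34],[0,0,-0.4],[0,0,-0.44],[0,0,-0.44]], rotation=[[0,0,0],[0,0,0],[0,0,0],[0,0,0],[0,0,0],[0,0,0],[0,0,0],[0,0,0]])

```text
clock: 30.35
eef_pos: [0.4885, 0.0548, 0.2813]
tool_rot: [0.496, 0.868, 0.001, 0.001]
ft_force: [0.1, 1.1, -0.2]
grip_width: 0.0512
grasp_force: 0.0
```

Run:
```python
from m import *
c=bot.camera("side");P=pts(c);q=P[90:230,170:310].reshape(-1,3);q=q[np.hypot(q[:,0]-.486,q[:,1]-.0545)<.05]
f=q[(q[:,2]>.16)&(q[:,2]<.172)];b=q[q[:,2]>.18]
b=b[b[:,2]<.2]
print("flange top",np.percentile(f[:,2],[10,50,90]),f.min(0),f.max(0),"bar",b[:,2].max(),b.mean(0))
i=c["image"][...,::-1];cv2.imwrite("pics/e.png",np.hstack([cv2.resize(i,(400,300)),cv2.resize(i[90:195,170:310],(400,300),interpolation=2)]))
print(bot.get_obs()["ft_force"].round(2))
```

```text
flange top [0.16266066 0.16500553 0.16924704] [0.45161771 0.0165335  0.16054119] [0.52179668 0.08863955 0.17199834] bar 0.19889597545255178 [0.48598772 0.04857916 0.19049342]
[0.43 0.32 0.13]
```

View pics/e.png

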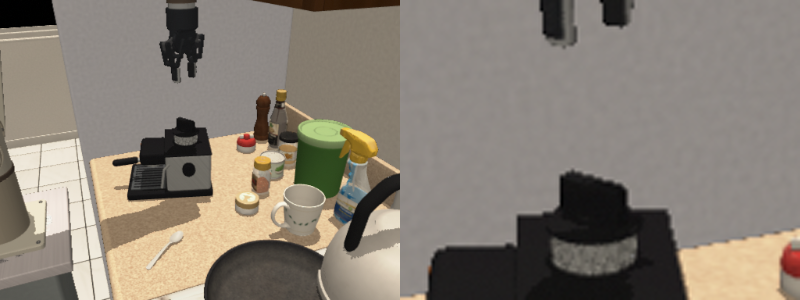

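The cap sits level on the ring, with its flange at (595,225) in the right crop. The gripper is clear, and the mug, spoon, little pot and spice jar have not moved. I'm handing the job in.

```bash
python3 -c "
from workcell import bot
print(bot.job_done())"
```

```text
the job is handed in; nothing more can be done
None
```

The cap is screwed home on the coffee maker and released, with the flange flat on the rim and contact forces under about 10 N where I read them; I handed the job in at about 30 s, and the hand-in returned no verdict.

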